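# Roll the load roller under the loading head

## Task

Clear the glue bottle and the jar off the deck of the model truss bridge, standing both upright in the shallow grey tray and holding the soft bottle gently. Then roll the loose metal roller along the deck, by pushing lightly on its side and without picking it up, until it rests with its axis over the black mark line under the loading gantry; it must not run on past the line. The bridge is fragile, so do not lean on it, and leave the things around it where they are.

Things in the scene. Friction and masses are not known exactly. Their poses are not given: they have to be found in the camera images.
- bridge: Model truss bridge of pale wood, fixed to the bench. Deck 400 mm long and 145 mm wide; its flat top lies 70 mm above the bench, with a kerb 8 mm wide and 12 mm high along each long edge (129 mm clear between the kerbs). Origin on the bench under the middle of the deck; x runs along the deck, away from the robot, y across it, z up
- gantry: Fixed aluminium gantry astride the far part of the bridge, axes as the bridge's, origin on the bench under the mark. Posts 30 x 20 mm at y = +-105 mm, feet 100 mm long (x) out to y = +-126. On top two 16 mm rails across the bridge, 76 mm wide in all (x), 185 to 213 mm above the bench, with a 26 mm loading head between them down to 163 mm: no room for an upright gripper there, lean the tool back
- mark (a point): Middle of the black mark line, 5 mm wide, drawn across the deck under the loading head: on the deck's top, 70 mm above the bench; axes parallel to the bridge's (+x: past the line, -x: the roller's side)
- roller: Loose aluminium roller, a plain cylinder 54 mm in diameter and 110 mm long, about 0.35 kg, lying across the near half of the deck. Origin at its centre (27 mm above the deck), y along its axis; x and z turn with it as it rolls. It rolls freely: a knock at 0.04 m/s sends it 5 mm ahead of the fingers, at 0.1 m/s over 20 mm, then it stands still; a push that slows down gently keeps it at the fingers. Press with at most 15 N
- glue_bottle: Soft teal glue bottle with a white nozzle, loose, standing on the deck either just beyond the roller (in its way) or just behind it; 0.11 kg. Round body 40 mm in diameter up to 82 mm, then shoulder and nozzle, 120 mm tall in all. Origin at the centre of its underside, z up. Hold it with under 15 N a finger
- jar: White round jar with a grey lid, loose, standing on the deck on the other side of the roller from the bottle; 45 mm in diameter, 70 mm tall, 0.15 kg. Origin at the centre of its underside, z up
- tray: Shallow grey open tray, fixed on the bench to the left or right of the bridge: 230 mm (its x) by 140 mm (its y), 22 mm high, walls and floor 4 to 5 mm thick. Origin at the centre of its underside, z up
- board: White drawing board with a half-built flat truss, fixed on the bench on the other side of the bridge from the tray: 210 mm (x) by 140 mm (y), 8 mm thick. Origin at the centre of its underside
- spare_bottle: Bystander: a second glue bottle just like the first, standing on the white board, 120 mm tall, 40 mm in diameter, loose. Origin at the centre of its underside
- tape: Bystander: roll of brown tape lying flat on the bench, 90 mm in diameter, 24 mm high, loose. Origin at the centre of its underside
- dowel_cup: Bystander: cardboard cup of thin wooden dowels, 76 mm in diameter, 95 mm high (dowels to 180 mm), loose. Origin at the centre of its underside

How it is judged:
By the outcome, as a careful person would: the job done as asked, in the order asked, and still so for the second after the job is handed in, with the robot touching nothing.
It also fails if it takes over 72 s, if anything falls off the work surface, if the arm or the gripper's body presses on something with over 40 N, if the wrist force passes 120 N, or if a joint passes its speed limit or range.

## Robot

A 6-joint arm with a two-finger parallel gripper is mounted at the origin on the work surface. World frame = base frame: x ahead of the robot, y to its left, z up, the work surface at z = 0. Lengths are in mm, angles in rad, forces in N, time in s.
With the tool pointing down it reaches from about 300 to 775 mm from the base axis. Payload 14.6 kg.
Tool frame: the origin (TCP) lies midway between the tips of the shut fingers; the grasp point (between the pads) lies 19 mm behind it; z points along the fingers, y is the line along which they close (so a half turn about z gives the same grasp; the last joint's range is limited). The gripper opens to 94 mm and grips with 3 to 60 N. Pads are 16 mm wide; open, the fingers measure 119 mm over their backs; the gripper's body (75 mm by 177 mm) begins 78 mm behind the grasp point.
Start: joints at [1.169, 0.3, 1.521, -0, 1.321, -0.067], TCP at [180.716, 519.452, 205.446] pointing down, gripper open.
Joint ranges: [-3.03, 3.03], [-0.79, 2.21], [0.23, 2.52], [-1.04, 4.18], [0, 3.07], [-2.55, 2.55]. Speed limits (rad/s): [2.22, 2.22, 2.57, 3.14, 3.14, 3.14].

## Interface

Orientations are given as a 3x3 rotation matrix whose columns are the frame's x, y, z axes.
In Python, from plant import arm gives the robot as it stands.
- The arm moves only by the tool send_rows, never from a script. Its argument "rows" is a list that holds one entry, the list of rows, each a list of 6 numbers: the shift along the world's x, y, z in units of 30 mm (1.0 is 30 mm), then the turn, a rotation vector about the world's x, y, z in units of 6 degrees (1.0 is 6 degrees). A call has 1 to 20 rows; each row is the pose to reach, as a shift and turn from the pose commanded when the call began; what a row does not reach only later rows make up. A row lasts 1/10 s, in which the tool goes at most 50 mm and 8.59 degrees, less where a joint would pass 70% of its speed; a pose out of reach is approached as far as the arm can. A call with a gripper value outside its range is refused whole. "jaw" is the finger opening in mm, from 0 to 94, set as the call begins (left out, the last holds). The fingers move at their own pace and stop on an object; "grip_force" is the grip in N (left out, the last holds). Time passes only in rows, so rows that repeat a pose let the fingers close. It gives the time, the measured TCP pose, the force, the opening and the grip force at its end, in the units of the state.
- arm.read_state(): the state, without advancing time (a new reading comes with each control period).
- arm.read_camera(name): name is "side" or "top"; returns the picture (420x560x3 uint8, red, green, blue); there is no depth.
- arm.get_calibration(name): a dict with "fx", "fy", "cx", "cy" (pixels), "k1" (the pictures are not rectified: a ray, as slopes to the right and down, at radius r is drawn at 1 + k1 r^2 times it, then the intrinsics apply), "rvec" (rotation vector, rad) and "tvec" (3), from world to camera coordinates, as OpenCV has them. Camera axes: x right, y down, z forward; pixel columns grow to the right and rows downward; lengths in mm; the calibration is good to about 2 mm. A picture is of the moment at which its call begins. get_calibration takes no time and is no camera call.
- arm.sign_off(): hands the job in; it is judged then, once.
The state is a dict: "time_s": time; "q": joint angles; "qd": joint speeds; "joint_efforts": joint torques, N m; "tcp_pos": TCP position; "tool_rot": TCP orientation; "ft_force": force on the tool from outside, world axes, zero at the start; "wrist_torque": the same for the moment, N m; "opening": finger opening in mm; "grasp_force": force on a finger pad.
Only numpy, scipy, OpenCV 4.12 (cv2) and the standard library are available. Lean on these libraries where they do the work, as an engineer would, in place of code of your own. Each camera call takes 0.05 s, during which the arm holds its last target. There are 200 camera calls.

## Working session

There is one attempt and no reset: what is moved stays moved. The work goes in short steps, Python scripts to look and compute and a tool call to move; the robot and the scene stay as the last step left them, time stands still between calls to the robot, and variables do not carry over. Pictures are saved under pics/ and viewed, at most 10 in all, crops included, and the job is handed in when it is done.

Besides the shell and the picture viewer there is one more tool, called after ">>>" as name(argument=value, ...) on one line, values as JSON. send_rows: Moves the arm, as the interface text tells. Its arguments: {"type":"object","properties":{"rows":{"type":"array"},"jaw":{"type":"number"},"grip_force":{"type":"number"}},"required":["rows"]}

```bash
ls; mkdir -p pics; cat > h.py <<'E'
import numpy as np, cv2
from plant import arm
def snap(n,f):
    im=arm.read_camera(n); cv2.imwrite('pics/'+f+'.png',im[:,:,::-1]); return im
def cal(n):
    c=arm.get_calibration(n); R=cv2.Rodrigues(np.array(c['rvec'],float))[0]; t=np.array(c['tvec'],float).ravel()
    return c,R,t
def ray(n,u,v):
    c,R,t=cal(n); a,b=(u-c['cx'])/c['fx'],(v-c['cy'])/c['fy']
    x,y=a,b
    for _ in range(20):
        s=1+c['k1']*(x*x+y*y); x,y=a/s,b/s
    return -R.T@t, R.T@np.array([x,y,1.])
def onz(n,u,v,z):
    o,d=ray(n,u,v); return o+d*(z-o[2])/d[2]
def proj(n,P):
    c,R,t=cal(n); p=R@np.asarray(P,float)+t; x,y=p[0]/p[2],p[1]/p[2]; s=1+c['k1']*(x*x+y*y)
    return c['fx']*x*s+c['cx'],c['fy']*y*s+c['cy']
E
python3 - <<'E'
from h import *
snap('top','t0');snap('side','s0')
for n in('top','side'):
    c,R,t=cal(n);print(c,-R.T@t)
s=arm.read_state();print(s['time_s'],s['tool_rot'])
E
```

```text
pics
{'fx': 517.3519387230725, 'fy': 517.3519387230725, 'cx': 276.23639761509116, 'cy': 206.92758344276095, 'k1': -0.09182838061957038, 'rvec': array([ 2.19051408, -2.16144719,  0.08786754]), 'tvec': array([   7.70184968,  588.97540331, 1292.47103787])} [ 477.15469463    9.32708769 1337.78515867]
{'fx': 464.9018407102637, 'fy': 464.9018407102637, 'cx': 280.0762805834931, 'cy': 210.614700757584, 'k1': -0.09521954338080209, 'rvec': array([ 2.12415869, -0.86149547,  0.43276963]), 'tvec': array([-408.40322199,  326.71898564,  798.03255452])} [  -8.76547001 -570.11039358  765.0436269 ]
0.1 [[-9.44476774e-01  3.28577965e-01 -3.81025910e-04]
 [ 3.28578182e-01  9.44476307e-01 -9.40098577e-04]
 [ 5.09742678e-05 -1.01309807e-03 -9.99999486e-01]]
```

View pics/t0.png

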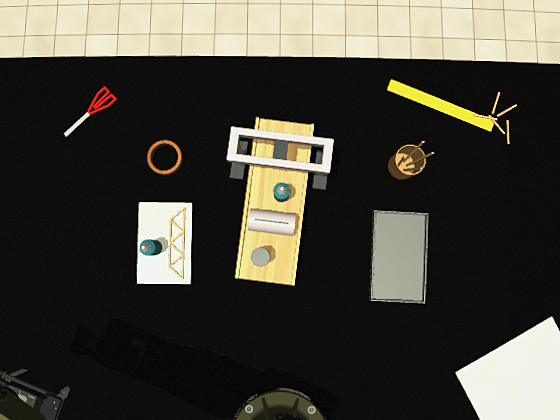

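View pics/s0.png

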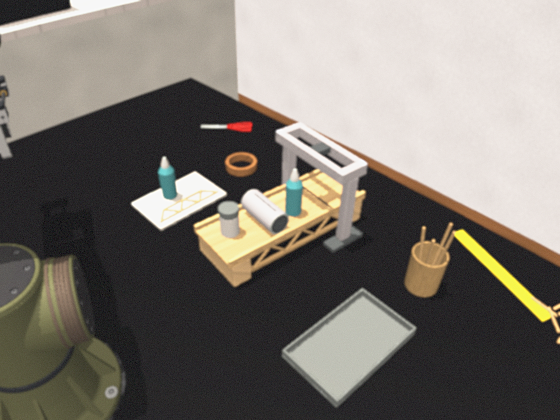

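The top view shows the bridge (deck corners about (258,118), (313,124), (295,285), (235,279)), bottle (282,191), roller (272,222), jar (261,256) and tray (400,257) at the right. The side view shows the same layout, with the gantry at about (320,190).

```bash
cat > m.py <<'E'
from h import *
t=cv2.imread('pics/t0.png');s=cv2.imread('pics/s0.png')
h=cv2.cvtColor(t,cv2.COLOR_BGR2HSV);hs=cv2.cvtColor(s,cv2.COLOR_BGR2HSV)
def rect(mask,box,n='top',z=0):
    m=np.zeros_like(mask);x0,y0,x1,y1=box;m[y0:y1,x0:x1]=mask[y0:y1,x0:x1]
    c=max(cv2.findContours(m,0,2)[0],key=cv2.contourArea)
    b=cv2.boxPoints(cv2.minAreaRect(c)); P=np.array([onz(n,u,v,z)[:2] for u,v in b])
    e=P[1]-P[0];f=P[2]-P[1]
    print(np.round(b).astype(int).tolist(),'ctr',P.mean(0).round(1),'size',np.linalg.norm(e).round(1),np.linalg.norm(f).round(1),'ang',np.degrees(np.arctan2(e[1],e[0])).round(2),np.degrees(np.arctan2(f[1],f[0])).round(2))
    return c
V=h[...,2]
wood=cv2.inRange(h,(12,60,120),(35,255,255))
wood=cv2.morphologyEx(wood,3,np.ones((25,25)))
print('bridge');rect(wood,(225,100,345,300),z=82)
print('tray');rect(cv2.inRange(V,50,255),(360,200,440,310),z=22)
print('board');rect(cv2.inRange(V,100,255),(120,190,210,300),z=8)
print('gantry');rect(cv2.inRange(h,(0,0,190),(180,40,255)),(215,120,345,180),z=213)
print('jar lid');rect(cv2.inRange(h,(0,0,60),(180,60,180)),(246,242,277,270),z=70+70)
print('bottle');rect(cv2.inRange(h,(80,60,30),(105,255,255)),(265,175,300,206),z=70+75)
print('roller');rect(cv2.inRange(h,(0,0,90),(180,50,255)),(240,204,304,240),z=97)
E
python3 m.py; python3 - <<'E'
import cv2
t=cv2.imread('pics/t0.png');s=cv2.imread('pics/s0.png')
a=cv2.resize(t[110:290,220:345],None,fx=3.2,fy=3.2,interpolation=2);b=cv2.resize(s[120:280,190:380],None,fx=2,fy=3.6)[:576]
b=cv2.resize(s[120:280,190:370],(400,356),interpolation=2)
import numpy as np
o=np.zeros((580,800,3),'u1');o[:576,:400]=a;o[:356,400:]=b;cv2.imwrite('pics/c0.png',o)
E
```

```text
bridge
[[234, 278], [254, 116], [314, 123], [294, 285]] ctr [602.2  20.3] size 401.4 149.4 ang -5.89 -96.42
tray
[[369, 301], [372, 210], [429, 212], [425, 303]] ctr [ 467.2 -298.7] size 232.2 145.6 ang -2.11 -91.41
board
[[137, 202], [191, 202], [191, 283], [137, 283]] ctr [494.9 304.3] size 141.5 208.3 ang -89.27 -178.54
gantry
[[226, 160], [231, 126], [333, 139], [329, 172]] ctr [701.2   8.4] size 76.3 229.5 ang -5.69 -96.52
jar lid
[[248, 252], [264, 244], [272, 260], [256, 268]] ctr [464.   50.5] size 41.3 41.2 ang -62.66 -152.55
bottle
[[274, 183], [289, 183], [289, 201], [274, 201]] ctr [613.6   3.3] size 34.9 42.0 ang -89.25 -179.35
roller
[[247, 229], [249, 208], [296, 214], [293, 235]] ctr [547.3  26.9] size 51.0 112.2 ang -6.1 -96.39
```

View pics/c0.png

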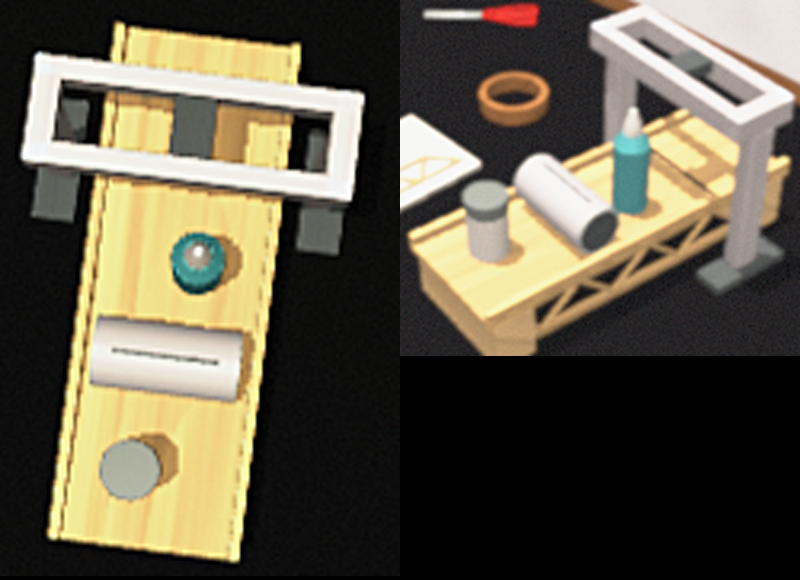

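The crop shows the mark line on the deck in the side view (crop (650,150)–(710,192), about (302,187)–(330,206) in the full picture), with the bottle in front of it.

```bash
cat > k.py <<'E'
from h import *
s=cv2.imread('pics/s0.png');t=cv2.imread('pics/t0.png')
h=cv2.cvtColor(t,cv2.COLOR_BGR2HSV);m=cv2.inRange(h,(80,60,30),(105,255,255));m[:175]=0;m[206:]=0;m[:,:265]=0;m[:,300:]=0
v,u=np.nonzero(m);um=u.mean()
print('bottle near,far',onz('top',um,v.max()+.5,70),onz('top',um,v.min()-.5,152),m[:, :].sum()//255)
# nozzle tip in top: bright spot
w=cv2.inRange(h,(0,0,130),(180,90,255));w[:178]=0;w[200:]=0;w[:,:274]=0;w[:,292:]=0
v,u=np.nonzero(w);print('nozzle',u.mean(),v.mean(),onz('top',u.mean(),v.mean(),185))
g=cv2.cvtColor(s,cv2.COLOR_BGR2GRAY).astype(float)
c=np.array([602.2,20.3]);a=np.radians(-6.1);X=np.array([np.cos(a),np.sin(a)]);Y=np.array([-X[1],X[0]])
# intensity profile along bridge x, averaged over lines y on deck plane
for y in(-45,-35,-25,-15,-5,5):
    xs=np.arange(80,125,1.);p=np.array([proj('side',[*(c+x*X+y*Y),70]) for x in xs],np.float32)
    I=cv2.remap(g.astype(np.float32),p[:,:1],p[:,1:],1).ravel()
    print(y,xs[I.argmin()],I[::3].astype(int),p[0].round())
E
python3 k.py
```

```text
bottle near,far [598.56794378   3.0118283   70.        ] [634.80249025   3.97693112 152.        ] 191
nozzle 280.98571428571427 188.71428571428572 [616.35435785   4.70887613 185.        ]
-45 100.0 [199 177 172 170 171 164 146 147 191 228 236 236 235 235 234] [321. 208.]
-35 102.0 [200 180 171 172 171 158 133 112 122 152 173 175 177 176 177] [318. 206.]
-25 102.0 [207 186 180 181 182 175 143 117 135 166 179 181 179 181 179] [315. 204.]
-15 101.0 [192 174 170 175 178 168 140 116 129 159 179 182 183 184 185] [313. 202.]
-5 100.0 [199 175 167 168 172 173 161 156 183 208 215 210 218 230 234] [310. 200.]
5 100.0 [209 182 169 169 175 175 169 165 190 223 233 234 233 232 232] [307. 198.]
```

>>> send_rows(rows=[[[0.5,-0.8,0,0,0,0.1],[1.1,-1.8,0,0,0,0.3],[1.8,-3,0,0,0,0.5],[2.5,-4.2,0,0,0,0.6],[3.2,-5.4,0,0,0,0.8],[4,-6.6,0,0,0,1],[4.7,-7.8,0,0,0,1.2],[5.4,-9,0,0,0,1.3],[6.2,-10.2,0,0,0,1.5],[6.9,-11.4,0,0,0,1.7],[7.6,-12.6,0,0,0,1.8],[8.2,-13.6,0,0,0,2],[8.7,-14.5,0,0,0,2.1],[9.1,-15.1,0,0,0,2.18],[9.4,-15.5,0,0,0,2.18],[9.43,-15.63,0,0,0,2.18],[9.43,-15.63,0,0,0,2.18],[9.43,-15.63,0,0,0,2.18]]], jaw=94, grip_force=10)

```text
time_s: 1.9
tcp_pos: [463.2, 51.3, 205.4]
tool_rot: [[-0.994, 0.106, -0.0], [0.106, 0.994, 0.0], [0.0, 0.0, -1.0]]
ft_force: [-0.1, -0.9, 0.2]
opening: 93.9
grasp_force: 0.0
```

>>> send_rows(rows=[[[0,0,-0.4,0,0,0],[0,0,-1,0,0,0],[0,0,-1.7,0,0,0],[0,0,-2.4,0,0,0],[0,0,-3,0,0,0],[0,0,-3.5,0,0,0],[0,0,-3.7,0,0,0],[0,0,-3.8,0,0,0],[0,0,-3.8,0,0,0]]])

```text
time_s: 2.8
tcp_pos: [463.5, 50.8, 91.4]
tool_rot: [[-0.994, 0.106, -0.0], [0.106, 0.994, 0.0], [0.0, 0.0, -1.0]]
ft_force: [-0.5, -0.3, 0.2]
opening: 94.0
grasp_force: 0.0
```

>>> send_rows(rows=[[[0,0,0,0,0,0],[0,0,0,0,0,0],[0,0,0,0,0,0],[0,0,0,0,0,0],[0,0,0,0,0,0],[0,0,0,0,0,0],[0,0,0,0,0,0],[0,0,0,0,0,0],[0,0,0,0,0,0],[0,0,0,0,0,0]]], jaw=30, grip_force=12)

```text
time_s: 3.8
tcp_pos: [463.6, 50.6, 91.4]
tool_rot: [[-0.994, 0.106, 0.0], [0.106, 0.994, 0.0], [-0.0, 0.0, -1.0]]
ft_force: [-0.8, 1.1, -0.1]
opening: 44.7
grasp_force: 12.0
```

>>> send_rows(rows=[[[0,0,0.5,0,0,0],[0,0,1.2,0,0,0],[0,-0.1,2,0,0,0],[-0.1,-0.6,2.6,0,0,0],[-0.2,-1.4,2.8,0,0,0],[-0.4,-2.5,2.8,0,0,0],[-0.5,-3.6,2.8,0,0,0],[-0.7,-4.8,2.8,0,0,0],[-0.9,-6,2.8,0,0,0],[-1.1,-7.2,2.8,0,0,0],[-1.3,-8.4,2.8,0,0,0],[-1.4,-9.5,2.6,0,0,0],[-1.6,-10.4,2.2,0,0,0],[-1.65,-11,1.6,0,0,0],[-1.7,-11.4,1,0,0,0],[-1.72,-11.6,0.4,0,0,0],[-1.72,-11.6,-0.2,0,0,0],[-1.72,-11.6,-0.7,0,0,0],[-1.72,-11.6,-1,0,0,0],[-1.72,-11.6,-1.2,0,0,0]]])

```text
time_s: 5.8
tcp_pos: [411.8, -297.3, 54.8]
tool_rot: [[-0.994, 0.106, -0.001], [0.106, 0.994, 0.001], [0.001, 0.0, -1.0]]
ft_force: [0.5, -0.3, -1.9]
opening: 45.0
grasp_force: 12.0
```

>>> send_rows(rows=[[[0,0,-0.3,0,0,0],[0,0,-0.6,0,0,0],[0,0,-0.8,0,0,0],[0,0,-0.9,0,0,0],[0,0,-0.92,0,0,0],[0,0,-0.92,0,0,0],[0,0,-0.92,0,0,0]]])

```text
time_s: 6.5
tcp_pos: [412.2, -297.6, 28.2]
tool_rot: [[-0.994, 0.106, 0.0], [0.106, 0.994, -0.0], [-0.001, -0.0, -1.0]]
ft_force: [-0.6, -0.2, -0.8]
opening: 44.8
grasp_force: 12.0
```

>>> send_rows(rows=[[[0,0,-0.03,0,0,0],[0,0,-0.06,0,0,0],[0,0,-0.06,0,0,0]]])

```text
time_s: 6.8
tcp_pos: [412.0, -297.5, 26.0]
tool_rot: [[-0.994, 0.106, -0.0], [0.106, 0.994, -0.0], [0.0, -0.0, -1.0]]
ft_force: [-0.1, 0.6, -0.8]
opening: 45.0
grasp_force: 12.0
```

>>> send_rows(rows=[[[0,0,0,0,0,0],[0,0,0,0,0,0],[0,0,0,0,0,0],[0,0,0,0,0,0],[0,0,0.1,0,0,0],[0,0,0.4,0,0,0],[0,0,1,0,0,0],[0,0,2,0,0,0],[0,0,3.2,0,0,0],[0,0,4.5,0,0,0],[0,0,5.7,0,0,0],[0,0,6.2,0,0,0],[0,0,6.4,0,0,0]]], jaw=65)

```text
time_s: 8.1
tcp_pos: [412.3, -297.7, 220.5]
tool_rot: [[-0.994, 0.106, 0.003], [0.106, 0.994, -0.002], [-0.003, -0.002, -1.0]]
ft_force: [-1.3, -0.0, 0.2]
opening: 64.8
grasp_force: 0.0
```

>>> send_rows(rows=[[[0.2,0.4,0,0,0,0],[0.6,0.9,0,0,0,0],[1.2,1.8,0,0,0,0],[1.8,2.7,0,0,0,0],[2.4,3.6,0,0,0,0],[3,4.5,0,0,0,0],[3.6,5.4,0,0,0,0],[4.3,6.3,0,0,0,0],[4.9,7.2,0,0,0,0],[5.5,8.1,0,0,0,0],[6,8.9,0,0,0,0],[6.4,9.5,0,0,0,0],[6.7,9.85,0,0,0,0],[6.8,10.03,0,0,0,0],[6.8,10.03,0,0,0,0],[6.8,10.03,0,0,0,0]]], jaw=80)

```text
time_s: 9.7
tcp_pos: [615.7, 2.9, 217.9]
tool_rot: [[-0.994, 0.107, -0.0], [0.107, 0.994, -0.0], [0.0, -0.0, -1.0]]
ft_force: [0.8, -0.4, 0.5]
opening: 79.9
grasp_force: 0.0
```

```bash
python3 - <<'E'
from h import *
import numpy as np
s=snap('side','s1');t=snap('top','t1')
o=np.zeros((400,800,3),'u1');o[:,:400]=cv2.resize(s[100:400,190:490],(400,400))[:,:,::-1];o[:,400:]=cv2.resize(t[100:310,220:430],(400,400))[:,:,::-1];cv2.imwrite('pics/c1.png',o)
E
```

```text
(no output)
```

View pics/c1.png

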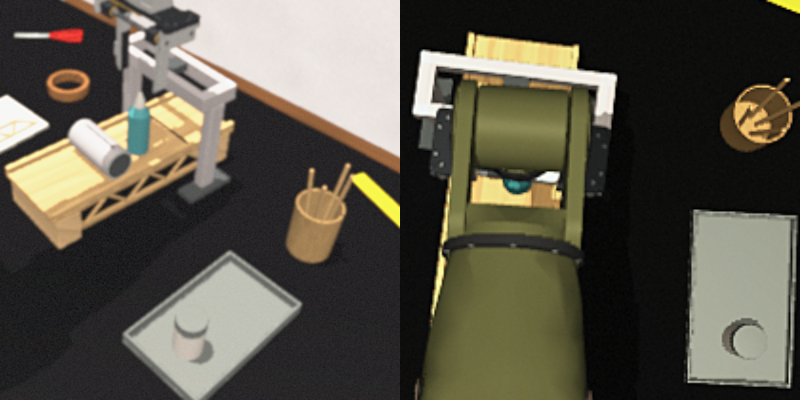

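The crop shows the jar upright in the tray (190,335) and the gripper above the bottle (137,125), just in front of the gantry.

>>> send_rows(rows=[[[-0.1,0,-0.3,0,0,0],[-0.1,0,-0.8,0,0,0],[-0.1,0,-1.4,0,0,0],[-0.1,0,-2,0,0,0],[-0.1,0,-2.6,0,0,0],[-0.1,0,-3.1,0,0,0],[-0.1,0,-3.5,0,0,0],[-0.1,0,-3.67,0,0,0],[-0.1,0,-3.67,0,0,0],[-0.1,0,-3.67,0,0,0]]])

```text
time_s: 10.8
tcp_pos: [613.3, 3.4, 108.6]
tool_rot: [[-0.994, 0.106, 0.001], [0.106, 0.994, -0.0], [-0.001, 0.0, -1.0]]
ft_force: [-0.2, 0.4, 0.0]
opening: 79.7
grasp_force: 0.0
```

>>> send_rows(rows=[[[0,0,0,0,0,0],[0,0,0,0,0,0],[0,0,0,0,0,0],[0,0,0,0,0,0],[0,0,0,0,0,0],[0,0,0,0,0,0],[0,0,0,0,0,0],[0,0,0,0,0,0],[0,0,0,0,0,0],[0,0,0,0,0,0]]], jaw=34, grip_force=8)

```text
time_s: 11.8
tcp_pos: [613.0, 3.5, 108.0]
tool_rot: [[-0.994, 0.106, 0.0], [0.106, 0.994, 0.0], [-0.0, 0.0, -1.0]]
ft_force: [-0.2, 1.0, 0.6]
opening: 39.9
grasp_force: 8.0
```

>>> send_rows(rows=[[[0,0,0.3,0,0,0],[-0.1,0,0.9,0,0,0],[-0.2,0,1.7,0,0,0],[-0.4,-0.2,2.4,0,0,0],[-0.6,-0.7,2.8,0,0,0],[-0.8,-1.4,3,0,0,0],[-1.1,-2.4,3,0,0,0],[-1.4,-3.5,3,0,0,0],[-1.7,-4.6,3,0,0,0],[-2,-5.7,3,0,0,0],[-2.3,-6.8,2.8,0,0,0],[-2.6,-7.9,2.4,0,0,0],[-2.8,-8.9,1.8,0,0,0],[-3,-9.6,1.2,0,0,0],[-3.1,-10,0.6,0,0,0],[-3.13,-10.1,0,0,0,0],[-3.13,-10.1,-0.6,0,0,0],[-3.13,-10.1,-1.2,0,0,0],[-3.13,-10.1,-1.6,0,0,0],[-3.13,-10.1,-1.7,0,0,0]]])

```text
time_s: 13.8
tcp_pos: [518.2, -299.7, 55.7]
tool_rot: [[-0.994, 0.107, -0.002], [0.107, 0.994, 0.001], [0.002, 0.001, -1.0]]
ft_force: [-0.7, -0.3, -0.5]
opening: 40.2
grasp_force: 8.0
```

>>> send_rows(rows=[[[0,0,-0.15,0,0,0],[0,0,-0.3,0,0,0],[0,0,-0.4,0,0,0],[0,0,-0.45,0,0,0],[0,0,-0.48,0,0,0],[0,0,-0.48,0,0,0]]])

```text
time_s: 14.4
tcp_pos: [519.2, -299.5, 42.6]
tool_rot: [[-0.994, 0.106, 0.0], [0.106, 0.994, -0.0], [-0.0, -0.0, -1.0]]
ft_force: [0.3, 0.1, -1.0]
opening: 39.7
grasp_force: 8.0
```

>>> send_rows(rows=[[[0,0,0,0,0,0],[0,0,0,0,0,0],[0,0,0,0,0,0],[0,0,0,0,0,0],[0,0,0.1,0,0,0],[0,0,0.4,0,0,0],[0,0,1,0,0,0],[0,0,2,0,0,0],[0,0,3.2,0,0,0],[0,0,4.5,0,0,0],[0,0,5.4,0,0,0],[0,0,5.9,0,0,0],[0,0,6,0,0,0],[0,0,6,0,0,0]]], jaw=65)

```text
time_s: 15.8
tcp_pos: [519.1, -299.5, 222.8]
tool_rot: [[-0.994, 0.106, 0.0], [0.106, 0.994, -0.0], [-0.0, -0.0, -1.0]]
ft_force: [-0.0, -0.5, 0.1]
opening: 64.9
grasp_force: 0.0
```

```bash
python3 - <<'E'
from h import *
s=snap('side','s2');t=snap('top','t2')
o=np.zeros((400,800,3),'u1');o[:,:400]=cv2.resize(s[100:400,190:490],(400,400))[:,:,::-1];o[:,400:]=cv2.resize(t[100:310,220:430],(400,400))[:,:,::-1];cv2.imwrite('pics/c2.png',o)
h=cv2.cvtColor(t,cv2.COLOR_RGB2HSV);m=cv2.inRange(h,(0,0,90),(180,50,255));k=np.zeros_like(m);k[204:240,240:304]=m[204:240,240:304]
b=cv2.minAreaRect(max(cv2.findContours(k,0,2)[0],key=cv2.contourArea));print(b,onz('top',*b[0],97))
print(arm.read_state()['time_s'],arm.read_state()['tcp_pos'])
E
```

```text
((271.1769714355469, 221.5846405029297), (46.637062072753906, 21.209938049316406), 7.125016689300537) [547.21478767  26.89827971  97.        ]
15.9 [ 518.81380745 -299.33611503  221.52608243]
```

View pics/c2.png

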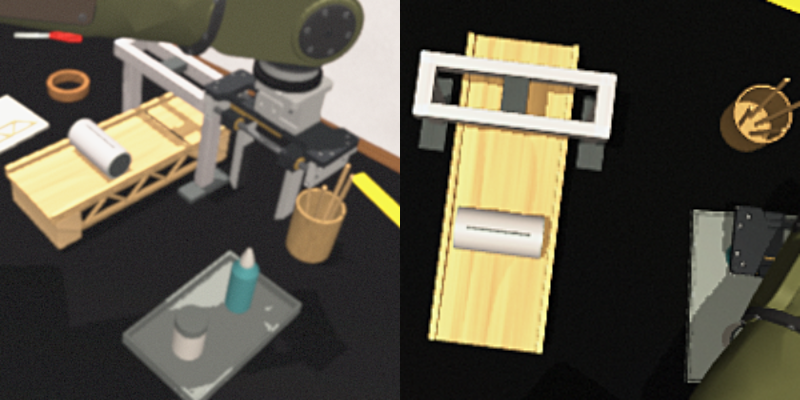

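The crop shows both the jar and bottle upright in the tray, and the roller untouched on a clear deck.

>>> send_rows(rows=[[[0,0.4,0,0,0,0],[0,1,0,0,0,0],[-0.1,1.8,0,-0.08,-0.7,0],[-0.1,2.7,0,-0.16,-1.5,0],[-0.2,3.6,0,-0.24,-2.3,0],[-0.2,4.5,0,-0.32,-3,0],[-0.3,5.4,0,-0.4,-3.8,0],[-0.3,6.3,0,-0.48,-4.6,0],[-0.4,7.2,0,-0.57,-5.3,0],[-0.4,8.1,0,-0.65,-6.1,0],[-0.5,9,0,-0.73,-6.8,0],[-0.6,9.8,-0.2,-0.8,-7.46,0],[-0.63,10.4,-0.6,-0.8,-7.46,0],[-0.63,10.9,-1.2,-0.8,-7.46,0],[-0.63,11.05,-1.8,-0.8,-7.46,0],[-0.63,11.05,-2.2,-0.8,-7.46,0],[-0.63,11.05,-2.4,-0.8,-7.46,0],[-0.63,11.05,-2.4,-0.8,-7.46,0],[-0.63,11.05,-2.4,-0.8,-7.46,0]]], jaw=60)

```text
time_s: 17.8
tcp_pos: [499.9, 32.6, 150.7]
tool_rot: [[-0.703, 0.106, 0.703], [0.075, 0.994, -0.074], [-0.707, 0.0, -0.707]]
ft_force: [-0.4, 1.1, 0.1]
opening: 60.0
grasp_force: 0.0
```

>>> send_rows(rows=[[[0,0,-0.4,0,0,0],[0,0,-0.9,0,0,0],[0,0,-1.4,0,0,0],[0,0,-1.8,0,0,0],[0,0,-1.95,0,0,0],[0,0,-1.97,0,0,0],[0,0,-1.97,0,0,0],[0.08,-0.01,-1.97,0,0,0],[0.16,-0.02,-1.97,0,0,0],[0.24,-0.03,-1.97,0,0,0],[0.32,-0.03,-1.97,0,0,0],[0.38,-0.04,-1.97,0,0,0],[0.42,-0.05,-1.97,0,0,0]]])

```text
time_s: 19.1
tcp_pos: [514.1, 25.2, 107.5]
tool_rot: [[-0.72, 0.099, 0.687], [0.077, 0.995, -0.063], [-0.69, 0.008, -0.724]]
ft_force: [0.2, -0.4, -1.0]
opening: 60.2
grasp_force: 0.0
```

```bash
python3 - <<'E'
from h import *
s=snap('side','s3');t=snap('top','t3')
o=np.zeros((400,800,3),'u1');o[:,:400]=cv2.resize(s[120:290,190:360],(400,400),interpolation=2)[:,:,::-1];o[:,400:]=cv2.resize(t[100:300,210:410],(400,400),interpolation=2)[:,:,::-1];cv2.imwrite('pics/c3.png',o)
E
```

```text
(no output)
```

View pics/c3.png

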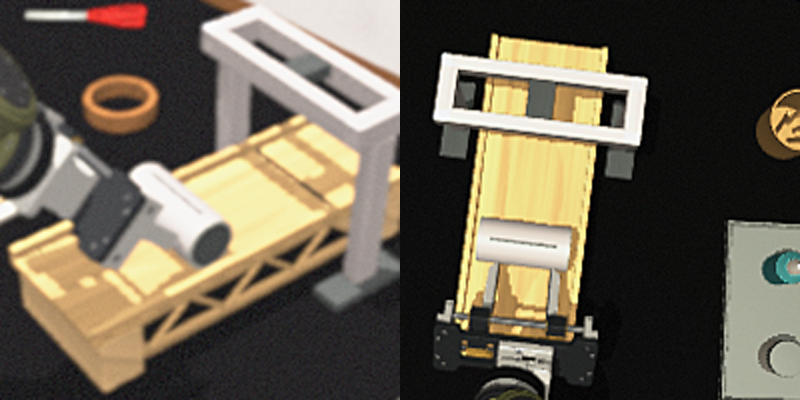

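The crop shows the fingers just behind the roller. The TCP stopped 16 mm too high, so I'm checking the joints.

```bash
python3 - <<'E'
from h import *
s=arm.read_state();print(s['time_s'],np.round(s['q'],3),np.round(s['qd'],3),s['tcp_pos'],np.round(s['ft_force'],1))
E
```

```text
19.2 [ 0.017  0.084  2.256 -1.04   0.086 -0.443] [ 0.    -0.004  0.007 -0.003  0.002  0.002] [514.08574832  25.19298132 107.49081884] [ 0.2 -0.6 -0.2]
```

>>> send_rows(rows=[[[-0.2,0,0.5,0,0,0],[-0.4,0,0.5,0.05,0.5,0],[-0.5,0.05,0.4,0.11,1,0],[-0.5,0.05,0.3,0.16,1.5,0],[-0.5,0.05,0.3,0.21,2,0],[-0.5,0.05,0.3,0.21,2,0],[-0.5,0.05,0.3,0.21,2,0],[-0.5,0.05,0.3,0.21,2,0],[-0.5,0.05,0.3,0.21,2,0]]])

```text
time_s: 20.1
tcp_pos: [498.6, 26.7, 116.2]
tool_rot: [[-0.847, 0.101, 0.522], [0.09, 0.995, -0.046], [-0.523, 0.008, -0.852]]
ft_force: [-0.0, -0.4, -0.5]
opening: 60.2
grasp_force: 0.0
```

```bash
python3 - <<'E'
from h import *
s=arm.read_state();R=np.array(s['tool_rot']);print(s['time_s'],np.round(s['q'],3),s['tcp_pos'],R.round(3))
print('lean',np.degrees(np.arcsin(np.hypot(*R[:2,2]))),'az',np.degrees(np.arctan2(R[1,2],R[0,2])))
E
```

```text
20.1 [ 0.007  0.051  2.154 -0.129  0.391 -1.355] [498.62511171  26.69326655 116.22285314] [[-0.847  0.101  0.522]
 [ 0.09   0.995 -0.046]
 [-0.523  0.008 -0.852]]
lean 31.56623859145061 az -4.9868924529508405
```

>>> send_rows(rows=[[[0,0.06,-0.2,0,0,0],[0,0.12,-0.4,0,0,0],[0,0.18,-0.6,0,0,0],[0,0.18,-0.75,0,0,0],[0,0.18,-0.8,0,0,0],[0,0.18,-0.8,0,0,0],[0.08,0.17,-0.8,0,0,0],[0.16,0.16,-0.8,0,0,0],[0.22,0.16,-0.8,0,0,0],[0.28,0.15,-0.8,0,0,0],[0.3,0.15,-0.8,0,0,0]]])

```text
time_s: 21.2
tcp_pos: [508.2, 31.2, 92.6]
tool_rot: [[-0.847, 0.101, 0.522], [0.09, 0.995, -0.045], [-0.523, 0.009, -0.852]]
ft_force: [-0.4, -0.0, -0.8]
opening: 60.2
grasp_force: 0.0
```

```bash
python3 - <<'E'
from h import *
s=arm.read_state();print(np.round(s['q'],3),np.round(s['tcp_pos'],1))
E
```

```text
[ 0.019  0.121  2.148 -0.171  0.328 -1.302] [508.2  31.2  92.6]
```

>>> send_rows(rows=[[[0.03,0,0,0,0,0],[0.08,-0.01,0,0,0,0],[0.15,-0.02,0,0,0,0],[0.23,-0.02,0,0,0,0],[0.32,-0.03,0,0,0,0],[0.41,-0.04,0,0,0,0],[0.5,-0.05,0,0,0,0],[0.59,-0.06,0,0,0,0],[0.68,-0.07,0,0,0,0],[0.77,-0.08,0,0,0,0],[0.86,-0.09,0,0,0,0],[0.95,-0.1,0,0,0,0],[1.04,-0.11,0,0,0,0],[1.13,-0.12,0,0,0,0],[1.22,-0.13,0,0,0,0],[1.3,-0.14,0,0,0,0],[1.37,-0.15,0,0,0,0],[1.43,-0.15,0,0,0,0],[1.48,-0.16,0,0,0,0],[1.5,-0.16,0,0,0,0]]])

```text
time_s: 23.2
tcp_pos: [553.1, 26.4, 92.5]
tool_rot: [[-0.847, 0.101, 0.521], [0.09, 0.995, -0.045], [-0.523, 0.009, -0.852]]
ft_force: [0.6, -0.2, -0.9]
opening: 60.0
grasp_force: 0.0
```

```bash
cat > r.py <<'E'
from h import *
import sys
k=sys.argv[1]
s=snap('side','s'+k);t=snap('top','t'+k)
S=arm.read_state();p=np.array(S['tcp_pos']);d=p[:2]-[602.2,20.3]
print('t',S['time_s'],'tcp bridge x,y',d@[.9943,-.1063],d@[.1063,.9943],p[2],np.round(S['q'],2),np.round(S['ft_force'],1))
h=cv2.cvtColor(t,cv2.COLOR_RGB2HSV);m=cv2.inRange(h,(0,0,90),(180,50,255));m[:,:245]=0;m[:,305:]=0;m[:172]=0;m[240:]=0
# roller far edge line: first bright row per column, within deck
o=np.zeros((400,800,3),'u1');o[:,:400]=cv2.resize(s[130:270,210:350],(400,400),interpolation=2)[:,:,::-1];o[:,400:]=cv2.resize(t[100:240,210:350],(400,400),interpolation=2)[:,:,::-1];cv2.imwrite('pics/c%s.png'%k,o)
# dark end disc of the roller in side view
hs=cv2.cvtColor(s,cv2.COLOR_RGB2HSV);m=cv2.inRange(hs,(0,0,25),(180,110,110))
m[:140]=0;m[260:]=0;m[:,:240]=0;m[:,360:]=0
for c in cv2.findContours(cv2.morphologyEx(m,2,np.ones((3,3))),0,2)[0]:
    if 40<cv2.contourArea(c)<600:
        M=cv2.moments(c);u,v=M['m10']/M['m00'],M['m01']/M['m00']
        # intersect with the vertical plane of the roller's end, bridge y=-55+.7
        O,D=ray('side',u,v);n=np.array([.1063,.9943,0]);q0=np.array([602.2,20.3,0])
        P=O+D*((-54.3-n@(O-q0))/(n@D));print('disc',round(u,1),round(v,1),cv2.contourArea(c),'bridge x',(P-q0)@[.9943,-.1063,0],'z',P[2])
E
python3 r.py 4
```

```text
t 23.3 tcp bridge x,y -49.564469764094554 0.8490637562337842 92.51181621236448 [ 0.01  0.21  2.04 -0.14  0.35 -1.34] [-0.7 -0.8 -0. ]
disc 355.9 225.1 46.0 bridge x 210.23202741831813 z -46.69612357791834
disc 293.8 216.5 145.0 bridge x -13.48896107642093 z 97.2063075254107
disc 302.4 166.8 200.0 bridge x 3.9404255372814654 z 223.67075684250835
disc 328.9 155.3 65.5 bridge x 79.83613287697102 z 223.06983836602012
```

View pics/c4.png

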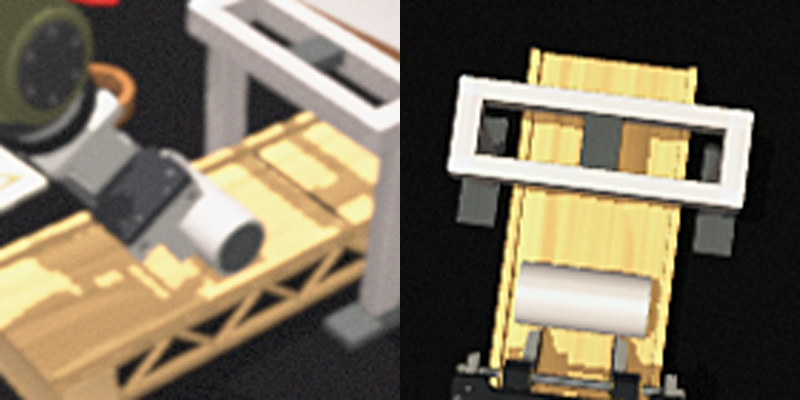

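The roller is straight and just ahead of the fingers: side disc at (294,216), centre at bridge x ≈ -13.5, with the mark at 101.

>>> send_rows(rows=[[[0.03,0,0,0,0,0],[0.08,-0.01,0,0,0,0],[0.15,-0.02,0,0,0,0],[0.23,-0.02,0,0,0,0],[0.32,-0.03,0,0,0,0],[0.41,-0.04,0,0,0,0],[0.5,-0.05,0,0,0,0],[0.59,-0.06,0,0,0,0],[0.68,-0.07,0,0,0,0],[0.77,-0.08,0,0,0,0],[0.86,-0.09,0,0,0,0],[0.95,-0.1,0,0,0,0],[1.04,-0.11,0,0,0,0],[1.13,-0.12,0,0,0,0],[1.22,-0.13,0,0,0,0],[1.3,-0.14,0,0,0,0],[1.37,-0.15,0,0,0,0],[1.43,-0.15,0,0,0,0],[1.48,-0.16,0,0,0,0],[1.5,-0.16,0,0,0,0]]])

```text
time_s: 25.3
tcp_pos: [598.1, 21.6, 92.5]
tool_rot: [[-0.847, 0.101, 0.521], [0.09, 0.995, -0.045], [-0.523, 0.009, -0.852]]
ft_force: [-0.1, -0.4, 0.5]
opening: 59.9
grasp_force: 0.0
```

>>> send_rows(rows=[[[0.03,0,0,0,0,0],[0.08,-0.01,0,0,0,0],[0.15,-0.02,0,0,0,0],[0.23,-0.02,0,0,0,0],[0.32,-0.03,0,0,0,0],[0.41,-0.04,0,0,0,0],[0.5,-0.05,0,0,0,0],[0.59,-0.06,0,0,0,0],[0.68,-0.07,0,0,0,0],[0.76,-0.08,0,0,0,0],[0.84,-0.09,0,0,0,0],[0.91,-0.1,0,0,0,0],[0.98,-0.1,0,0,0,0],[1.04,-0.11,0,0,0,0],[1.1,-0.12,0,0,0,0],[1.15,-0.12,0,0,0,0],[1.2,-0.13,0,0,0,0],[1.24,-0.13,0,0,0,0],[1.27,-0.14,0,0,0,0],[1.3,-0.14,0,0,0,0]]])

```text
time_s: 27.3
tcp_pos: [637.0, 17.4, 92.5]
tool_rot: [[-0.847, 0.101, 0.521], [0.09, 0.995, -0.045], [-0.523, 0.009, -0.852]]
ft_force: [-1.0, -0.4, 0.7]
opening: 60.1
grasp_force: 0.4
```

```bash
python3 r.py 5
```

```text
t 27.4 tcp bridge x,y 34.97107806567196 0.8488266914297775 92.54556442966714 [-0.01  0.37  1.82 -0.1   0.4  -1.4 ] [-0.  -0.4  0.2]
disc 321.6 202.5 126.5 bridge x 71.01166335707678 z 96.63211447566289
disc 328.9 155.6 63.0 bridge x 80.05927150333063 z 222.29400206935202
```

View pics/c5.png

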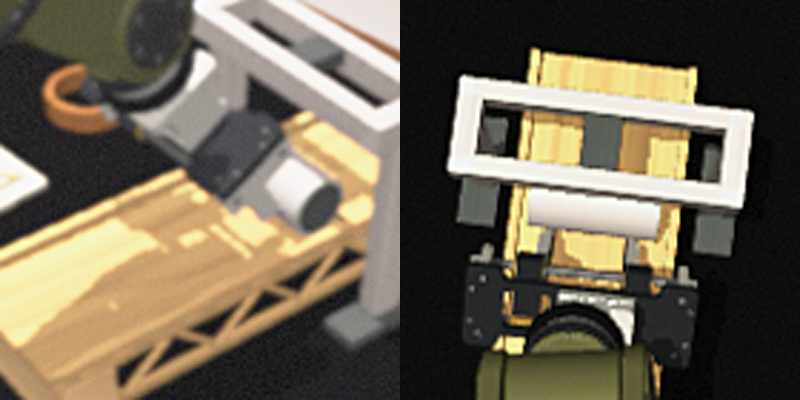

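Roller centre reads bridge x = 71.0 (disc (322,203)), straight, with a consistent 36.0 mm offset to the TCP. About 30 mm remain, so I'll push 25 mm and check.

>>> send_rows(rows=[[[0.02,0,0,0,0,0],[0.06,-0.01,0,0,0,0],[0.11,-0.01,0,0,0,0],[0.17,-0.02,0,0,0,0],[0.23,-0.02,0,0,0,0],[0.29,-0.03,0,0,0,0],[0.35,-0.04,0,0,0,0],[0.41,-0.04,0,0,0,0],[0.47,-0.05,0,0,0,0],[0.53,-0.06,0,0,0,0],[0.58,-0.06,0,0,0,0],[0.63,-0.07,0,0,0,0],[0.67,-0.07,0,0,0,0],[0.71,-0.08,0,0,0,0],[0.74,-0.08,0,0,0,0],[0.77,-0.08,0,0,0,0],[0.79,-0.08,0,0,0,0],[0.81,-0.09,0,0,0,0],[0.82,-0.09,0,0,0,0],[0.83,-0.09,0,0,0,0]]])

```text
time_s: 29.4
tcp_pos: [661.9, 14.7, 92.5]
tool_rot: [[-0.847, 0.101, 0.521], [0.09, 0.995, -0.045], [-0.523, 0.009, -0.852]]
ft_force: [-1.4, 0.2, 1.0]
opening: 59.8
grasp_force: 0.2
```

```bash
python3 r.py 6
```

```text
t 29.5 tcp bridge x,y 59.923676013076346 0.7752763318144442 92.51317446047327 [-0.02  0.42  1.75 -0.09  0.43 -1.42] [-0.4  0.6 -0.6]
disc 303.4 253.8 303.0 bridge x 24.14505579309984 z -42.167322003525896
disc 355.6 225.0 41.5 bridge x 209.20232661093422 z -45.54979965851328
disc 329.3 198.6 124.0 bridge x 95.70627433465859 z 96.60467800389938
disc 329.6 155.8 68.5 bridge x 82.26956887147729 z 220.8319561181113
```

View pics/c6.png

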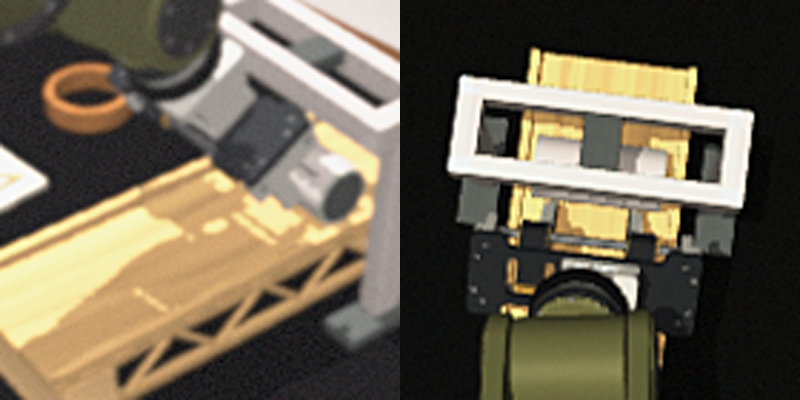

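The roller is nearly under the head (disc (329,199), bridge x ≈ 95.8). About 5.5 mm remain, so I'll push 5.2 mm slowly.

>>> send_rows(rows=[[[0.01,0,0,0,0,0],[0.03,0,0,0,0,0],[0.05,0,0,0,0,0],[0.07,-0.01,0,0,0,0],[0.09,-0.01,0,0,0,0],[0.11,-0.01,0,0,0,0],[0.125,-0.01,0,0,0,0],[0.14,-0.01,0,0,0,0],[0.15,-0.02,0,0,0,0],[0.16,-0.02,0,0,0,0],[0.167,-0.02,0,0,0,0],[0.172,-0.02,0,0,0,0],[0.175,-0.02,0,0,0,0],[0.175,-0.02,0,0,0,0],[0.175,-0.02,0,0,0,0]]])

```text
time_s: 31.0
tcp_pos: [667.1, 14.1, 92.5]
tool_rot: [[-0.847, 0.1, 0.521], [0.09, 0.995, -0.045], [-0.523, 0.009, -0.852]]
ft_force: [0.2, 0.0, 0.7]
opening: 59.7
grasp_force: 0.2
```

```bash
python3 r.py 7
```

```text
t 31.1 tcp bridge x,y 65.22008779107325 0.7448288383384227 92.55216789000438 [-0.02  0.43  1.73 -0.08  0.43 -1.42] [ 0.1  0.4 -0.1]
disc 331.0 197.7 121.0 bridge x 101.1060694410349 z 96.99733761840162
disc 328.9 155.3 65.5 bridge x 79.83613287697102 z 223.06983836602012
```

>>> send_rows(rows=[[[-0.03,0,0,0,0,0],[-0.1,0.01,0,0,0,0],[-0.3,0.03,0,0,0,0],[-0.6,0.06,0,0,0,0],[-1,0.11,0,0,0,0],[-1.5,0.16,0,0,0,0],[-2,0.21,0,0,0,0],[-2.5,0.27,0.2,0,0,0],[-3,0.32,0.6,0,0,0],[-3.5,0.37,1.2,0,0,0],[-4,0.43,1.9,0,0,0],[-4.4,0.47,2.6,0,0,0],[-4.7,0.5,3.2,0,0,0],[-4.9,0.52,3.6,0,0,0],[-5,0.53,3.8,0,0,0],[-5,0.53,3.8,0,0,0],[-5,0.53,3.8,0,0,0]]])

```text
time_s: 32.8
tcp_pos: [516.9, 30.0, 205.9]
tool_rot: [[-0.848, 0.101, 0.521], [0.09, 0.995, -0.045], [-0.523, 0.008, -0.852]]
ft_force: [-0.8, 0.3, 0.7]
opening: 59.6
grasp_force: 0.0
```

```bash
python3 r.py 8; python3 - <<'E'
import cv2,numpy as np
s=cv2.imread('pics/s8.png');t=cv2.imread('pics/t8.png')
o=np.zeros((420,800,3),'u1');o[:400,:400]=cv2.resize(s[120:380,200:460],(400,400));o[:400,400:]=cv2.resize(t[90:330,210:450],(400,400));cv2.imwrite('pics/d8.png',o)
E
```

```text
t 32.9 tcp bridge x,y -85.77908609167234 0.560131339292501 205.61112815868714 [ 0.02 -0.05  2.01 -0.09  0.63 -1.4 ] [-0.1  0.   0.1]
disc 331.0 197.7 121.0 bridge x 101.1060694410349 z 96.99733761840162
disc 302.0 163.2 92.0 bridge x 2.089592261729165 z 233.3623796145298
disc 329.5 155.8 69.5 bridge x 81.96612099436223 z 220.99677950892954
```

View pics/d8.png

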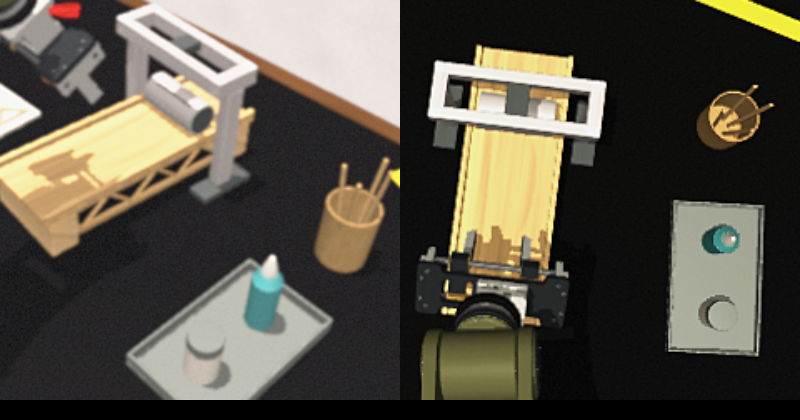

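The roller stayed put under the gantry (disc (331,198), bridge x = 101.1, with the mark at about 101.4). The bottle and jar stand upright in the tray, and the arm is clear of everything.

```bash
python3 -c "
from plant import arm
print(arm.sign_off())"
```

```text
the job is handed in; nothing more can be done
None
```

The job is handed in at about 33 s of the 72 s: the bottle and jar stand upright in the tray, and the roller rests about 0.3 mm short of the mark line by camera measurement (calibration good to about 2 mm).

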